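Slip-test foot pads on a tilt ramp

TASK

Slip-test the blue foot pads: first use the wooden block, held in the gripper, to knock the brass shim that locks the ramp along its channel until it is clear of the lips (keep the fingers off the shim until then), lift it out into the white dish and set the block back down on the bench. Then set every pad on the flat ramp with its middle on the handle side of the white line, side by side with nothing stacked, raise the ramp slowly and smoothly by its handle until the first pad slips right down to the bottom ledge, stop there with the other pads still holding, and note the angle by swinging the red pointer down into line with the ramp. Finally lower the ramp flat, leaving the pointer where it was set, put the pad that slipped in the red tray and the pads that held in the green tray, flat on the tray floor, and leave the other things on the bench undisturbed.

Things in the scene. Friction and masses are not known exactly. Their poses are not given: they have to be found in the camera images.
- tester: slip tester, fixed: grey base 215 x 265 x 15 mm with a dark steel ramp. Origin on the bench under mid ramp width; x across the ramp (lock channel at -x, pointer at +x), y up the ramp to its handle, z up. Base spans x -125 to +90, y -155 to +110 mm; white scale board on it 90 mm above the bench at x 82 to 86, y -90 to +5 mm
- ramp (a joint): tilt of the ramp, rad: 0 flat (as at start), grows as the handle end rises, at most 0.9. Stiff hinge: it stays where it is left; raising or lowering at the handle takes 2 to 13 N. With the shim under the lips it rises only about 0.02. Raised smoothly, the slickest pad lets go between 0.2 and 0.34, the others only above 0.5; jerks shake pads loose early
- ramp_hinge (a point): point on the ramp's hinge axis in mid width, 32 mm above the bench, 130 mm to the -y side of the tester's origin; the axis runs along the tester's x. The pointer turns on the same axis
- ramp_line (a point): middle of the white line on the ramp's top face, 160 mm from the hinge, turning with it: x across, y up the ramp, z out of the face. Face 146 mm wide between side rails 8 mm high; a like rail at y +80 mm ends it above, a ledge 6 mm high at y -139 mm below (a slipped pad stops at y about -122 mm). Flat, the face is 38 mm above the bench
- ramp_handle (a point): middle of the ramp's handle, a black round bar 12 mm thick along x, 90 mm free between its arms, 282 mm from the hinge, 32 mm above the bench when flat, 32 mm clear of the ramp's end. Grip it from above, fingers closing along y; it turns in the grip as the ramp tilts
- pointer (a joint): angle of the red pointer, rad, same zero and sense as the ramp: in line with it when both values are equal. Starts raised, at 0.6 to 0.75, range 0 to 0.9, stays where it is left; moving it at the peg takes 1 to 2 N
- pointer_peg (a point): grip point on the pointer's red peg, 10 mm thick, 110 mm from the hinge, along the tester's x from 95 mm (arm) to 140 mm; the point is at 122 mm. Axes turn with the pointer, y along it away from the hinge. Grip from above, fingers closing along y, and follow the arc about the hinge
- lock (a point): where the shim starts: middle of the lock channel's floor, at x -98, y 0, z 28 mm of the tester, same axes. The channel runs along y; lips cover it from y -17 to +17 mm, tops 16.5 mm above the floor, with a 14 mm slot for the shim's lug. From +17 to +66 mm it is open above; a stop 14 mm high ends it. A sprung jaw pinches the shim
- shim: brass shim, 0.09 kg: plate 28 (x) x 40 (y) x 10 mm with upright lug 10 (x) x 22 (y) x 34 mm on its middle, 44 mm high in all. Origin at centre of underside. Starts at lock, axes as the tester's; 5 to 12 N along the tester's +y on the lug slides it out. Clear of the lips 37 mm from the lock, stops at 46 mm
- block: beech knocking block, 30 x 30 mm, 80 mm high, 0.06 kg, standing on the bench near the mat. Origin at the centre of its underside
- mat: black rubber mat 170 x 170 x 4 mm, fixed, on which the pads wait 80 mm apart. Origin at the centre of its underside
- pad_k: foot pad, square block 34 x 34 mm, 24 mm high, about 0.07 kg: blue top with a steel dot, black rubber sole. Origin at centre of underside, x and y along its sides. On the mat at the start; absent (None) in some runs. All look alike; exactly one of those present has a slicker sole, which cannot be seen
- pad_m: foot pad, square block 34 x 34 mm, 24 mm high, about 0.07 kg: blue top with a steel dot, black rubber sole. Origin at centre of underside, x and y along its sides. On the mat at the start; absent (None) in some runs. All look alike; exactly one of those present has a slicker sole, which cannot be seen
- pad_r: foot pad, square block 34 x 34 mm, 24 mm high, about 0.07 kg: blue top with a steel dot, black rubber sole. Origin at centre of underside, x and y along its sides. On the mat at the start; absent (None) in some runs. All look alike; exactly one of those present has a slicker sole, which cannot be seen
- pad_t: foot pad, square block 34 x 34 mm, 24 mm high, about 0.07 kg: blue top with a steel dot, black rubber sole. Origin at centre of underside, x and y along its sides. On the mat at the start; absent (None) in some runs. All look alike; exactly one of those present has a slicker sole, which cannot be seen
- tray_red: red open tray 125 x 125 mm, 24 mm high, walls and floor 4 mm, fixed; for the pad that slipped. Origin at the centre of its underside
- tray_green: green open tray of the same size, fixed; for the pads that held. Origin at the centre of its underside
- dish: white open dish 90 x 90 mm, 20 mm high, walls and floor 3 mm, fixed; for the shim. Origin at the centre of its underside
- switch_a: chrome stomp switch 22 mm across, 40 mm high, standing; bystander
- switch_b: another chrome stomp switch, bystander
- knob_cap: black knob cap 28 mm across, 15 mm high, bystander
There are look-alikes about, which are no part of the job. Leave any orange look-alike of the pad_t alone.

How it is judged:
By the outcome, as a careful person would: the job done as asked, in the order asked, and still so for the second after the job is handed in, with the robot touching nothing.
Of pad_k, pad_r, pad_t only 1 to 2 are there at a start; the rules pass over those that are not, and their reading is None.
At some moment in a run one of block, pad_k, pad_m, pad_r, pad_t may be knocked a few centimetres aside while the robot is not near it.
Once in a run the grip may slacken for a moment while it holds something.
It also fails if it takes over 210 s, if anything falls off the work surface, if the arm or the gripper's body presses on something with over 40 N, if the wrist force passes 120 N, or if a joint passes its speed limit or range.

ROBOT

A 6-joint arm with a two-finger parallel gripper is mounted at the origin on the work surface. World frame = base frame: x ahead of the robot, y to its left, z up, the work surface at z = 0. Lengths are in mm, angles in rad, forces in N, time in s.
With the tool pointing down it reaches from about 350 to 975 mm from the base axis. Payload 7.1 kg.
Tool frame: the origin (TCP) lies on the front face of the gripper's body, between the roots of the fingers; the fingertips stand 80 mm ahead of it and the grasp point (between the pads) lies 61 mm ahead of it (env.tips_ahead is the distance from the TCP to the fingertips, in mm); z points along the fingers, y is the line along which they close (so a half turn about z gives the same grasp; the last joint's range is limited). The gripper opens to 88 mm and grips with 3 to 60 N. Pads are 20 mm wide; open, the fingers measure 115 mm over their backs; the gripper's body (75 mm by 178 mm) begins 61 mm behind the grasp point.
Start: joints at [1.177, 0.423, 1.63, -0, 1.089, -0.019], TCP at [228.772, 581.609, 302.675] pointing down, gripper open.
Joint ranges: [-3, 3], [-0.9, 2.11], [0.09, 2.58], [-1.31, 4.45], [0.11, 2.69], [-2.54, 2.54]. Speed limits (rad/s): [2.39, 2.39, 3.01, 3.14, 3.14, 3.14].

INTERFACE

Orientations are given as a unit quaternion [x, y, z, w].
In Python, from station import env, set_gripper, viewer, workorder gives the robot as it stands. Calls block until the motion is done:
- env.reach(position, orientation): joint-space move of the TCP to a pose.
- env.move_l(position, rot=None, rate=150, f_stop=None): straight line of the TCP; rot=None keeps the orientation; rate is the mean speed in mm/s. With f_stop (N) it stops when the force on the tool has changed by that much, and returns True; else False.
- env.move_joints(angles): joint-space move.
- set_gripper(opening): finger opening in mm; the grip force is fixed at half the most; returns when the fingers have stopped.
- env.hold(seconds).
- env.ik(position, orientation): joint angles nearest the present ones, or None.
- env.read_state(): the state.
- viewer.camera(name): name is "scene" or "top" or "wrist"; returns the picture (480x640x3 uint8, blue, green, red); there is no depth.
- viewer.camera_params(name): a dict with "fx", "fy", "cx", "cy" (pixels), "dist" ([k1, k2, p1, p2, k3] as OpenCV has them; the pictures are not rectified), "pose" (4x4, takes a point from camera to world coordinates); the wrist camera has in their place "tool_from_camera" (4x4, takes a point from camera to tool coordinates, whose origin is the TCP and whose axes are the flange's). Camera axes: x right, y up, looking along -z (the intrinsics and any distortion apply to the point x, -y, -z); pixel columns grow to the right and rows downward; lengths in mm; the calibration is good to about 2 mm. A picture is of the moment at which its call begins: read the wrist's pose just before it. camera_params takes no time and is no camera call.
A pose or a line that the arm cannot do raises env.IKError and nothing moves.
- workorder.sign_off(): hands the job in; it is judged then, once.
The state is a dict: "time_s": time; "qpos": joint angles; "dq": joint speeds; "tau": joint torques, N m; "tool_pos": TCP position; "orientation": TCP orientation; "force": force on the tool from outside, world axes, zero at the start; "wrist_torque": the same for the moment, N m; "width": finger opening in mm; "grip_force": force on a finger pad.
Only numpy, scipy, OpenCV 4.12 (cv2) and the standard library are available. Lean on these libraries where they do the work, as an engineer would, in place of code of your own. Each camera call takes 0.05 s, during which the arm holds its last target. There are 200 camera calls.

## Working session

There is one attempt and no reset: what is moved stays moved. The work goes in short steps, each a Python script; the robot and the scene stay as the last script left them, time stands still between calls to the robot, and variables do not carry over. Pictures are saved under pics/ and viewed, at most 17 in all, crops included, and the job is handed in when it is done.

```bash
ls; mkdir -p pics
python3 - <<'E'
from station import env, viewer
import cv2, numpy as np
for n in ("top","scene"):
    cv2.imwrite(f"pics/{n}0.png", viewer.camera(n))
    p=viewer.camera_params(n); print(n,{k:(np.round(v,3).tolist()) for k,v in p.items()})
p=viewer.camera_params("wrist");print({k:(np.round(v,3).tolist()) for k,v in p.items()})
s=env.read_state();print(s)
E
```

```text
pics
top {'fx': 566.26, 'fy': 566.26, 'cx': 320.26, 'cy': 248.006, 'dist': [0.02, 0.0, 0.0, 0.0, 0.0], 'pose': [[0.015, 0.983, -0.185, 262.223], [-1.0, 0.016, 0.003, -19.559], [0.006, 0.185, 0.983, 1513.49], [0.0, 0.0, 0.0, 1.0]]}
scene {'fx': 552.929, 'fy': 552.929, 'cx': 309.462, 'cy': 240.427, 'dist': [-0.05, 0.0, 0.0, 0.0, 0.0], 'pose': [[0.798, -0.49, 0.352, 966.264], [0.603, 0.657, -0.453, -570.613], [-0.009, 0.574, 0.819, 1015.587], [0.0, 0.0, 0.0, 1.0]]}
{'fx': 430.433, 'fy': 430.433, 'cx': 317.304, 'cy': 239.05, 'dist': [-0.057, 0.0, 0.0, 0.0, 0.0], 'tool_from_camera': [[-0.001, 0.955, 0.295, 82.207], [1.0, 0.001, 0.001, 0.139], [0.0, 0.295, -0.955, -82.276], [0.0, 0.0, 0.0, 1.0]]}
{'time_s': 0.1, 'qpos': array([ 1.17701145e+00,  4.23797076e-01,  1.63059878e+00, -1.19059618e-05,
        1.08862518e+00, -1.89652840e-02]), 'dq': array([ 1.39579303e-03,  1.63385981e-04, -1.46903492e-03, -1.36404247e-03,
        5.37775777e-04,  5.41980042e-05]), 'tau': array([-7.92509218e-04, -5.45614350e+01, -2.74321461e+01,  6.44407701e-02,
        1.88275811e-02,  1.46506397e-05]), 'tool_pos': array([228.62227221, 581.26095444, 301.96478511]), 'orientation': array([ 1.86311911e-01,  9.82490388e-01, -7.00115479e-04, -1.41186591e-04]), 'force': array([ 0.12662268, -0.10922906,  0.20226534]), 'wrist_torque': array([-0.01483919,  0.03325726, -0.00597835]), 'grip_force': 0.0, 'width': 87.9218155231675}
```

View pics/top0.png

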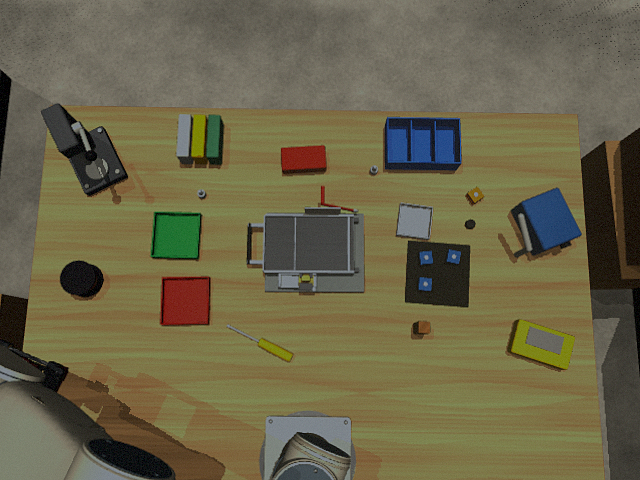

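View pics/scene0.png

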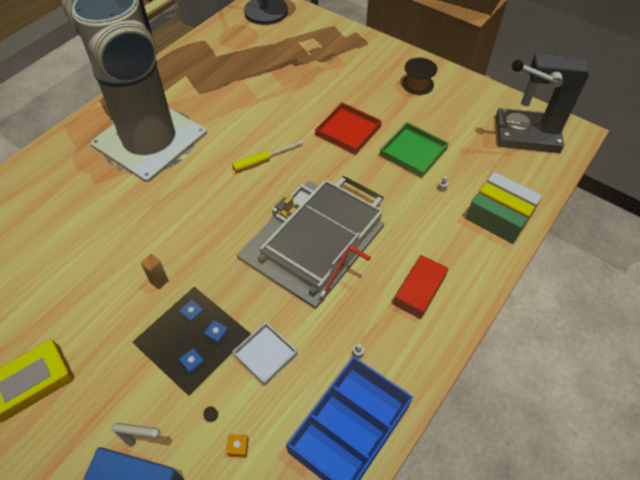

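Top view: three blue pads at (426,257), (454,257) and (425,284) on the mat, and the beech block at (422,328). The dish is at (414,221), the green tray at (176,236) and the red tray at (186,301). The tester is centred near (312,250), with its handle at (250,244), the shim at (307,280) and the pointer peg at (322,195). The orange look-alike at (475,195) is not part of the job. Next I'll take closer wrist views.

```bash
cat > h.py <<'E'
from station import env, set_gripper, viewer, workorder
import cv2, numpy as np
from scipy.spatial.transform import Rotation as R
def q(th=np.pi/2):  # tool down, fingers closing along world angle th; camera side = th+90deg
    y=np.array([np.cos(th),np.sin(th),0]); z=np.array([0,0,-1.]); x=np.cross(y,z)
    return R.from_matrix(np.c_[x,y,z]).as_quat()
def st(): return env.read_state()
def pose(name):
    p=viewer.camera_params(name)
    if name!="wrist": return p,np.array(p["pose"])
    s=st(); T=np.eye(4); T[:3,:3]=R.from_quat(s["orientation"]).as_matrix(); T[:3,3]=s["tool_pos"]
    return p,T@np.array(p["tool_from_camera"])
def shot(name,file=None):
    p,T=pose(name); im=viewer.camera(name)
    if file: cv2.imwrite("pics/"+file,im)
    K=np.array([[p["fx"],0,p["cx"]],[0,p["fy"],p["cy"]],[0,0,1]]); return im,(K,np.array(p["dist"],float),T)
def p2w(uv,z,c):
    K,d,T=c; uv=np.asarray(uv,float).reshape(-1,1,2)
    n=cv2.undistortPoints(uv,K,d)[:,0]; r=np.c_[n[:,0],-n[:,1],-np.ones(len(n))]@T[:3,:3].T
    o=T[:3,3]; return (o+r*((z-o[2])/r[:,2])[:,None])
def w2p(P,c):
    K,d,T=c; X=(np.asarray(P,float).reshape(-1,3)-T[:3,3])@T[:3,:3]; X[:,1:]*=-1
    return cv2.projectPoints(X,np.zeros(3),np.zeros(3),K,d)[0][:,0]
def blobs(im,lo,hi,z,c,amin=60):
    m=cv2.inRange(cv2.cvtColor(im,cv2.COLOR_BGR2HSV),lo,hi); m=cv2.morphologyEx(m,cv2.MORPH_CLOSE,np.ones((5,5)))
    out=[]
    for k in cv2.findContours(m,cv2.RETR_EXTERNAL,cv2.CHAIN_APPROX_NONE)[0]:
        if cv2.contourArea(k)<amin: continue
        W=p2w(k[:,0].astype(float),z,c)[:,:2].astype(np.float32); r=cv2.minAreaRect(W)
        out.append((np.round(r[0],1).tolist(),np.round(r[1],1).tolist(),round(r[2],1),np.round(k[:,0].mean(0)).tolist()))
    return out
BLUE=((100,110,50),(125,255,255))
E
python3 - <<'E'
from h import *
im,c=shot("top")
for n,uv,z in [("pads",[[426,257],[454,257],[425,284]],28),("block",[[422,328]],80),("dish",[[414,221]],10),("green",[[176,236]],12),("red",[[186,301]],12),("base",[[365,214],[365,292],[265,292]],15),("handle",[[250,244]],32)]:
    print(n,np.round(p2w(uv,z,c),0).tolist())
a=p2w([[300,255]],38,c)[0]; b=p2w([[430,290]],20,c)[0]
env.reach([a[0]+20,a[1],330],q()); im,c=shot("wrist","w1.png")
env.reach([b[0]+20,b[1],330],q()); im2,c2=shot("wrist","w2.png")
for x in blobs(im2,*BLUE,28,c2): print(x)
np.savez("cams.npz",K=c[0],d=c[1],T=c[2],T2=c2[2])
E
```

```text
pads [[522.0, -305.0, 28.0], [524.0, -380.0, 28.0], [450.0, -301.0, 28.0]]
block [[332.0, -282.0, 80.0]]
dish [[625.0, -278.0, 10.0]]
green [[572.0, 367.0, 12.0]]
red [[397.0, 329.0, 12.0]]
base [[641.0, -144.0, 15.0], [428.0, -144.0, 15.0], [423.0, 121.0, 15.0]]
handle [[549.0, 164.0, 32.0]]
([599.0, -634.0], [24.1, 39.0], 76.2, [7.0, 338.0])
([524.9, -379.5], [33.5, 34.1], 78.4, [250.0, 271.0])
([521.2, -306.0], [34.1, 34.0], 7.1, [327.0, 268.0])
([450.3, -302.2], [33.9, 34.2], 85.5, [331.0, 194.0])
```

View pics/w1.png

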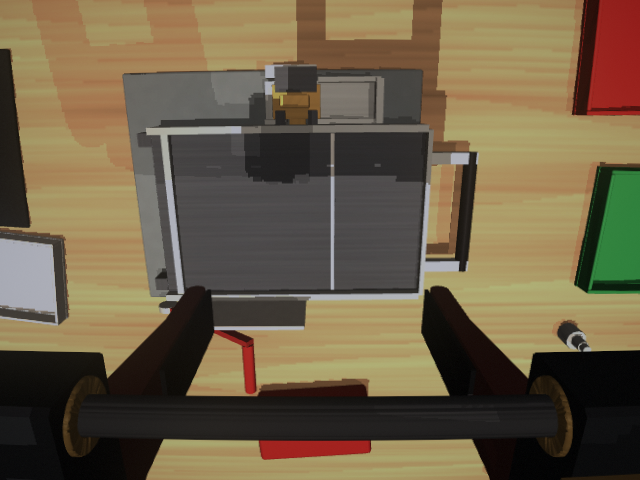

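View pics/w2.png

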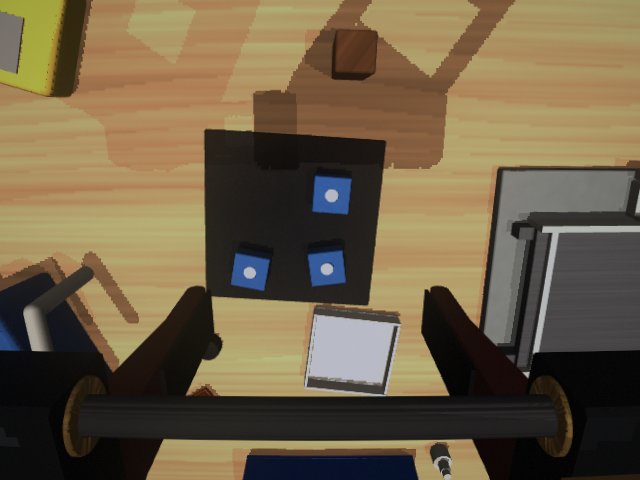

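w1 shows the tester base corners at (124,73), (421,70) and (150,297), and the white line at u=333. The handle bar is at (468,213), the shim at about (295,95), and the red peg runs from (248,340) to (251,390). w2 shows three pads at (250,271), (327,268) and (331,194), the block at (356,53) and the dish at (352,350). I'll fit the tester, then hover over the block.

Run:
```python
from h import *
from scipy.optimize import least_squares
f=np.load("cams.npz"); c=(f["K"],f["d"],f["T"])
P=np.array([[-125,-155,15],[-125,110,15],[73,30,38],[-73,30,38],[0,152,32+0]]); uv=np.array([[124,73],[421,70],[332,291],[333,131],[468,213]])
def W(t,P): a=t[2]; r=np.array([[np.cos(a),-np.sin(a)],[np.sin(a),np.cos(a)]]); return np.c_[P[:,:2]@r.T+t[:2],P[:,2]]
g=lambda t:(w2p(W(t,P),c)-uv).ravel()
s=least_squares(g,[530,10,0]); print(s.x,np.round(s.fun,1).reshape(-1,2).tolist())
np.save("tester.npy",s.x)
# pointer peg angle from free end / arm end
for th in (.6,.65,.7,.75):
  print(th,w2p(W(s.x,np.array([[95,-130+110*np.cos(th),32+110*np.sin(th)],[140,-130+110*np.cos(th),32+110*np.sin(th)]])),c).round(0).tolist())
c2=(f["K"],f["d"],f["T2"])
print(p2w([[356,53]],80,c2), "dish",p2w([[316,308],[399,322],[385,393],[306,382]],20,c2).round(0).tolist())
b=p2w([[356,53]],80,c2)[0]
env.reach([b[0]+40,b[1]+0,300],q()); im,cc=shot("wrist"); cv2.imwrite("pics/b.png",cv2.resize(im[60:330,160:480],None,fx=2,fy=2))
print(w2p([b],cc)); np.savez("cb.npz",T=cc[2])
```

```text
[5.52256277e+02 1.47304174e+01 8.16975444e-03] [[-2.2, 0.4], [3.1, -0.8], [0.8, -0.4], [0.1, 1.0], [-1.9, 0.0]]
0.6 [[253.0, 342.0], [255.0, 388.0]]
0.65 [[248.0, 345.0], [251.0, 391.0]]
0.7 [[243.0, 348.0], [246.0, 394.0]]
0.75 [[238.0, 351.0], [241.0, 397.0]]
[[ 336.00890041 -286.78877281   80.        ]] dish [[567.0, -316.0, 20.0], [583.0, -231.0, 20.0], [669.0, -241.0, 20.0], [655.0, -327.0, 20.0]]
[[315.77106326 169.02921015]]
```

View pics/b.png

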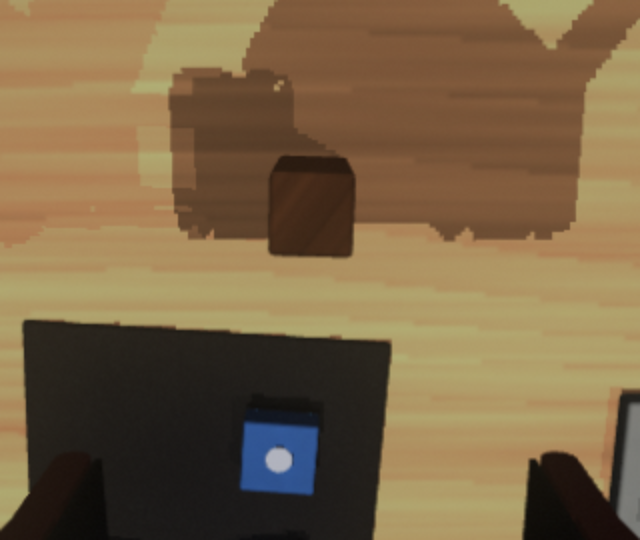

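Block top is centred in the full frame at about (315.5,166.5), square to the axes. I'll pick it up and view the lock area in one composite.

```bash
cat >> h.py <<'E'
t0=np.load("tester.npy")
def tw(P):  # tester -> world
    P=np.asarray(P,float); a=t0[2]; r=np.array([[np.cos(a),-np.sin(a)],[np.sin(a),np.cos(a)]])
    return np.r_[r@P[:2]+t0[:2],P[2]]
QT=q(np.pi/2+t0[2])
def go(p,o=None,zs=260,rate=250): # hop to above p (TCP) at height zs
    s=st(); 
    if s["tool_pos"][2]<zs-5: env.move_l([*s["tool_pos"][:2],zs],rate=rate)
    env.reach([p[0],p[1],zs],QT if o is None else o)
E
python3 - <<'E'
from h import *
c=(np.load("cams.npz")["K"],np.load("cams.npz")["d"],np.load("cb.npz")["T"])
b=p2w([[315.5,166.5]],80,c)[0]; print(b)
set_gripper(60); go([b[0],b[1]],q(np.pi/2)); env.move_l([b[0],b[1],111],rate=120); set_gripper(20)
s=st(); print(s["width"],s["grip_force"],s["tool_pos"])
env.move_l([b[0],b[1],260]); print(st()["width"])
L=tw([-98,-60,0]); go(L); im,cc=shot("wrist","w3.png"); sc=cv2.imread("pics/scene0.png")
u=w2p([tw([-98,0,60])],cc)[0].astype(int); print(u)
a=cv2.resize(im[max(0,u[1]-75):u[1]+75,u[0]-75:u[0]+75],(390,390),interpolation=2)
d=cv2.resize(sc[170:260,250:340],(390,390),interpolation=2); cv2.imwrite("pics/lock.png",np.hstack([a,d]))
np.save("block.npy",b)
E
```

```text
[ 334.23924608 -286.97711112   80.        ]
30.134322336996235 29.808487594127655 [ 334.31073481 -287.0505681   111.16040535]
29.832109154764993
[405 232]
```

View pics/lock.png

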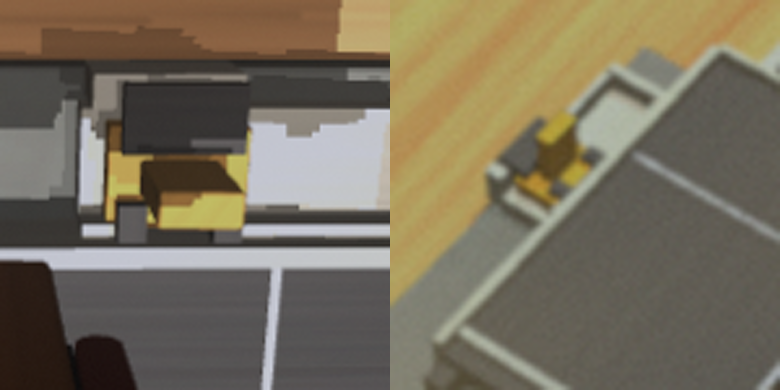

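The lug is clearly visible, with its top face at crop (202,211), i.e. full frame about (407.7,238). The lips and jaw are low, so a block bottom at z≈49 clears them. Knocking now.

Run:
```python
from h import *
p,T=pose("wrist"); f=np.load("cams.npz"); cc=(f["K"],f["d"],T)
print("lug top",p2w([[407.7,238]],72,cc), "expected",tw([-98,0,72]))
env.move_l(tw([-98,-45,200]),rate=200); env.move_l(tw([-98,-45,160]),rate=80)
print(env.move_l(tw([-98,-27,160]),rate=40,f_stop=20), st()["force"])
for y in (0,10,16):
    r=env.move_l(tw([-98,y,160]),rate=30,f_stop=35); s=st(); print(y,r,s["tool_pos"],s["force"],s["width"],s["grip_force"])
im,c=shot("scene"); cv2.imwrite("pics/k1.png",cv2.resize(im[150:280,230:400],None,fx=4,fy=4)[:600])
```

```text
lug top [[454.50166958  12.78366505  72.        ]] expected [454.2595476  13.9297904  72.       ]
False [-0.90666731  0.11645541 -0.46351901]
0 False [454.22248001  14.12517573 159.96028805] [-0.3354413  -1.26900042 -0.53291916] 30.18652004964817 29.810663759708405
10 False [454.0601743   24.32101359 159.93533046] [-0.24560771  0.6730559  -0.48493571] 29.95335366384923 29.810636043548584
16 False [454.08563573  30.16478766 159.96722797] [-0.64830003  0.16921788 -0.44937894] 29.88889735027771 29.810559153556824
```

View pics/k1.png

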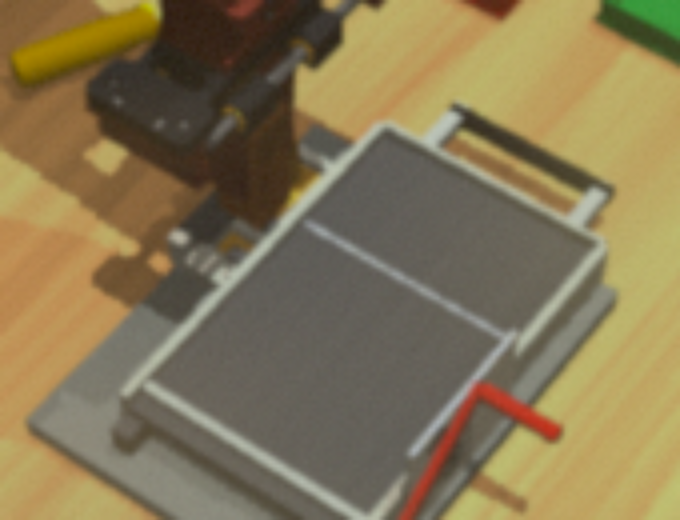

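The scene crop shows brass at (300,185), beyond the block on the handle side, so the shim has moved. I'll set the block back and check the shim.

Run:
```python
from h import *
b=np.load("block.npy")
env.move_l(tw([-98,8,160]),rate=60)
go(b,q(np.pi/2)); print(st()["width"]); env.move_l([b[0],b[1],115],rate=120); env.move_l([b[0],b[1],106],rate=15,f_stop=4); print(st()["tool_pos"]); set_gripper(60); env.move_l([b[0],b[1],260])
env.reach(tw([-80,0,300]),QT); im,c=shot("wrist"); u=w2p([tw([-98,20,50])],c)[0].astype(int); print(u)
o=[u[0]-100,max(0,u[1]-75)]; print(o); cv2.imwrite("pics/k2.png",cv2.resize(im[o[1]:o[1]+150,o[0]:o[0]+200],None,fx=4,fy=4,interpolation=2))
np.save("Tk2.npy",c[2])
for y in (35,41,46): print(y,((w2p([tw([-98,y,72])],c)[0]-o)*4).round())
```

```text
29.836632132164294
[ 334.49511657 -287.23246454  111.0270105 ]
[343 192]
[np.int64(243), np.int64(117)]
35 [490. 326.]
41 [523. 326.]
46 [550. 326.]
```

View pics/k2.png

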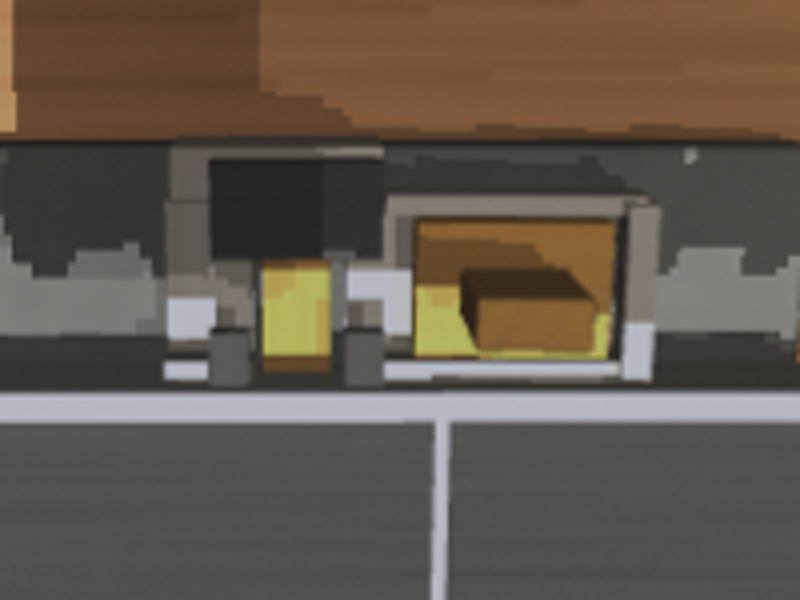

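The lug top is at (535,324), i.e. y≈43 mm, and the plate's left edge (415) is past the lip edge (385), so the shim is clear. Lifting it into the dish.

Run:
```python
from h import *
set_gripper(44); g=tw([-98,43,128]); go(g,zs=220); env.move_l(g,rate=100); set_gripper(10); s=st(); print(s["width"],s["grip_force"],s["tool_pos"])
env.move_l([g[0],g[1],230],rate=80); print(st()["width"])
d=np.array([618.5,-279.]); o=q(np.pi/2-.17); env.reach([*d,230],o); env.move_l([*d,112],rate=120); print(env.move_l([*d,98],rate=20,f_stop=3),st()["tool_pos"],st()["width"])
set_gripper(44); env.move_l([*d,300],rate=200)
b=.5*(np.array([487,-325])); env.reach([507,-330,300],q()); im,c=shot("wrist","d1.png")
for x in blobs(im,*BLUE,28,c): print(x)
print(st()["time_s"])
```

```text
21.363348222312435 30.000875294208527 [454.0690706   56.96775788 128.29796334]
21.95698699794336
True [ 618.61158047 -279.06982694  102.99934953] 21.717709511388282
([751.8, -321.4], [145.6, 2.9], 89.7, [326.0, 443.0])
([647.8, -632.8], [29.1, 91.2], 88.0, [10.0, 355.0])
([524.9, -379.4], [33.6, 34.1], 78.7, [259.0, 229.0])
([521.3, -306.0], [34.1, 34.0], 7.2, [345.0, 225.0])
([450.4, -301.9], [33.4, 33.5], 85.5, [352.0, 140.0])
29.3417
```

View pics/d1.png

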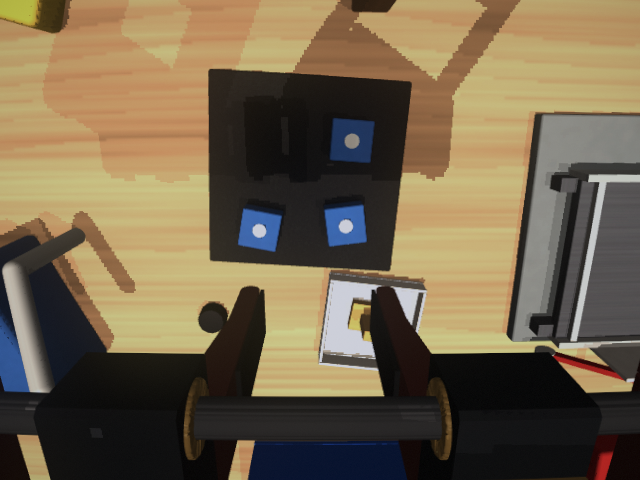

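The shim stands in the dish, and the pads are at (259,229), (345,225) and (352,140). Moving them onto the ramp, re-checking before each pick.

```bash
cat >> h.py <<'E'
def findpads(ztop,c_im,near=None,rad=60):
    im,c=c_im; o=[]
    for x in blobs(im,*BLUE,ztop,c):
        if 28<min(x[1]) and max(x[1])<42: 
            a=np.deg2rad(x[2]); a=a if a>np.pi/4 else a+np.pi/2
            o.append((np.array(x[0]),a))
    return o
def place(p,th,bottom,ext=16):
    env.reach([*p,bottom+180],q(th)); env.move_l([*p,bottom+90],rate=150); r=env.move_l([*p,bottom+80],rate=20,f_stop=3)
    z=st()["tool_pos"][2]; w=st()["width"]; set_gripper(34+ext); env.move_l([*p,bottom+180],rate=200); return r,round(z,1),round(w,1)
E
python3 - <<'E'
from h import *
set_gripper(52)
for i,lx in enumerate((-50,-5,40)):
    env.reach([507,-330,300],q()); P=findpads(28,shot("wrist")); print([(x.tolist(),round(a,2)) for x,a in P])
    P=[x for x in P if abs(x[0][0]-487)<120 and abs(x[0][1]+325)<120]
    p,th=max(P,key=lambda x:x[0][1] if i else -x[0][0]) if i<2 else P[0]
    env.reach([*p,180],q(th)); env.move_l([*p,88],rate=150); set_gripper(25); print("w",st()["width"],st()["grip_force"])
    env.move_l([*p,220],rate=150); print(st()["width"])
    t=tw([lx,60,0]); print(place(t[:2],np.pi/2+t0[2],38), st()["time_s"])
    if st()["width"]<45: print("!")
env.reach(tw([-60,20,300]),QT); im,c=shot("wrist","r1.png"); print([(x.tolist(),round(a,3)) for x,a in findpads(62,(im,c))])
for lx in (-50,-5,40): print(tw([lx,60,62]))
E
```

```text
[([525.0, -379.5], np.float64(1.37)), ([521.3, -306.0], np.float64(1.69)), ([450.5, -301.9], np.float64(1.49))]
w 33.58177016231643 30.001736283302307
33.63240442203451
(True, np.float64(122.8), 33.9) 36.5083
[([554.0, -256.5], np.float64(1.66)), ([525.0, -379.4], np.float64(1.37))]
w 34.85959020637378 29.587457303423434
34.807050586327755
(True, np.float64(122.5), 33.8) 44.4083
[([524.9, -379.4], np.float64(1.37))]
w 33.66802663688617 30.00115156173706
34.0446777118835
(True, np.float64(123.0), 34.0) 52.7083
[([591.7, 73.8], np.float64(1.599)), ([546.8, 74.6], np.float64(1.576)), ([501.7, 74.3], np.float64(1.58))]
[501.76776592  74.31993192  62.        ]
[546.76626417  74.68756678  62.        ]
[591.76476242  75.05520164  62.        ]
```

View pics/r1.png

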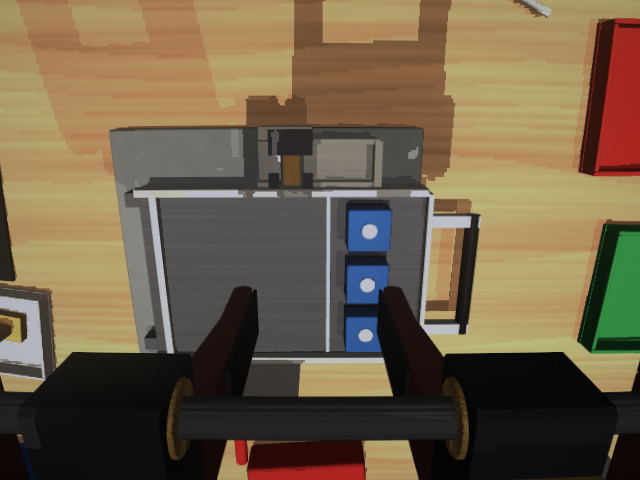

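All three pads sit side by side above the line at (369,230), (367,285) and (365,335); the one that was knocked was re-found and placed. Now gripping the handle and raising slowly.

```bash
cat >> h.py <<'E'
def arc(r,th,x=0,dz=61): return tw([x,-130+r*np.cos(th),32+r*np.sin(th)+dz])
def on_ramp(x,rho,n,th): return tw([x,-130+rho*np.cos(th)-n*np.sin(th),32+rho*np.sin(th)+n*np.cos(th)])
def bluepx(im,amin=25):
    m=cv2.inRange(cv2.cvtColor(im,cv2.COLOR_BGR2HSV),*BLUE)
    n,_,s,ce=cv2.connectedComponentsWithStats(m); return np.array([ce[i] for i in range(1,n) if s[i,4]>=amin and s[i,4]<900]).reshape(-1,2)
LX=(-50,-5,40)
def check(th,cams=("scene","top"),file=None):
    o=[]
    for n in cams:
        im,c=shot(n,file and n+file); b=bluepx(im)
        for x in LX:
            u=w2p([on_ramp(x,190,30,th)],c)[0]; o.append(round(float(np.min(np.linalg.norm(b-u,axis=1))),1))
    return o
E
python3 - <<'E'
from h import *
_,T=pose("wrist"); c=(np.load("cams.npz")["K"],np.load("cams.npz")["d"],T)
h=p2w([[471,273]],32,c)[0]; print("handle",h,arc(282,0,0,0))
set_gripper(26); g=arc(282,0); go(g,zs=200); env.move_l(g,rate=100,f_stop=15); print(check(0))
set_gripper(4); s=st(); print(s["width"],s["grip_force"],s["tool_pos"],g)
off=s["tool_pos"]-g; np.save("off.npy",off)
th=0
for d in (.05,.1,.15): env.move_l(arc(282,d)+[0,off[1],0],rate=12); th=d
s=st();print(check(th,file="a.png"),s["force"],s["tool_pos"],s["width"],s["time_s"])
E
```

```text
handle [548.45378771 169.97537781  32.        ] [551.01448826 166.72534485  32.        ]
[1.5, 2.2, 1.0, 0.3, 1.1, 1.4]
11.674225549012707 30.002075135707855 [551.17702781 165.81471084  93.3408731 ] [551.01448826 166.72534485  93.        ]
[1.8, 1.3, 1.3, 0.5, 0.4, 0.3] [ 4.14952385 -1.79356409 -8.93756861] [551.06936725 162.69715744 135.23582611] 10.978141193325143 60.3667
```

Run:
```python
from h import *
off=np.load("off.npy"); th=.15
while th<.37:
    th=round(th+.015,3); env.move_l(arc(282,th)+[0,off[1],0],rate=8); k=check(th); s=st(); print(th,k,s["tool_pos"].round(1)[1:],round(s["width"],1),s["time_s"])
    if max(k[:3])>6 and max(k[3:])>3:
        env.hold(0.8); break
print(check(th,file="b.png")); np.save("th.npy",th)
im=cv2.imread("pics/sceneb.png"); tp=cv2.imread("pics/topb.png")
cv2.imwrite("pics/slip.png",np.hstack([cv2.resize(im[160:310,230:400],(400,353)),cv2.resize(tp[180:300,235:371],(400,353))]))
print(bluepx(im)[:8].round(),bluepx(tp).round()[:8].tolist())
```

```text
0.165 [1.8, 1.4, 1.4, 0.8, 0.4, 0.5] [162.  139.4] 11.5 61.2417
0.18 [1.8, 1.4, 1.3, 0.7, 0.5, 0.7] [161.3 143.6] 11.2 62.0167
0.195 [1.9, 1.3, 1.4, 0.7, 0.4, 0.4] [160.6 147.7] 11.2 62.7917
0.21 [2.0, 1.2, 1.3, 1.1, 0.3, 0.4] [159.7 151.8] 11.3 63.5667
0.225 [1.9, 1.4, 1.3, 0.7, 0.0, 0.3] [158.9 156. ] 10.9 64.3417
0.24 [1.8, 1.3, 1.4, 0.6, 0.4, 0.3] [157.9 160.1] 11.0 65.1167
0.255 [1.9, 1.2, 1.4, 1.0, 0.3, 0.4] [156.9 164.2] 11.1 65.8917
0.27 [2.0, 1.4, 1.4, 0.8, 0.1, 0.4] [155.9 168.3] 11.2 66.6667
0.285 [2.0, 1.3, 1.5, 1.0, 0.3, 0.4] [154.7 172.4] 11.3 67.4417
0.3 [1.9, 2.3, 1.4, 1.0, 0.8, 0.2] [153.6 176.4] 11.3 68.2167
0.315 [2.0, 17.8, 1.5, 0.7, 17.6, 0.4] [152.3 180.5] 11.3 68.9917
[2.1, 17.6, 1.5, 0.7, 17.6, 0.4]
[[318. 184.]
 [353. 202.]
 [294. 251.]] [[289.0, 221.0], [345.0, 243.0], [288.0, 256.0]]
```

View pics/slip.png

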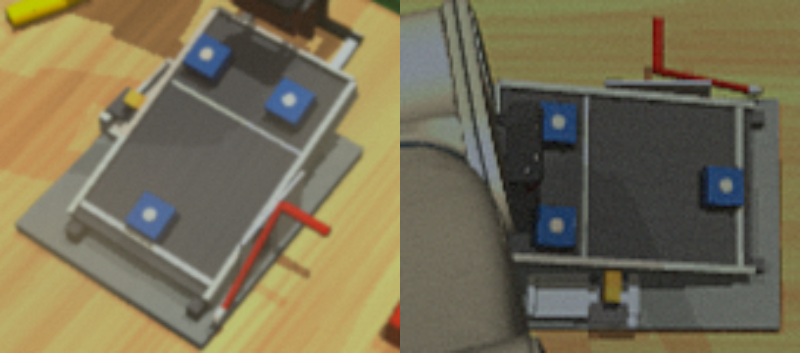

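The middle pad has slipped to the ledge (crop (150,213) / (722,187)); the other two hold. Ramp angle is about 0.314. Releasing the handle and fitting the pointer angle.

```bash
cat >> h.py <<'E'
def pegfit(name,im,c,th0):
    from scipy.optimize import minimize_scalar
    hsv=cv2.cvtColor(im,cv2.COLOR_BGR2HSV); m=cv2.inRange(hsv,(0,150,60),(8,255,255))|cv2.inRange(hsv,(172,150,60),(180,255,255))
    dt=cv2.distanceTransform(255-m,cv2.DIST_L2,5)
    def line(th): return w2p([tw([x,-130+110*np.cos(th),32+110*np.sin(th)]) for x in np.linspace(100,139,25)],c)
    dt=cv2.GaussianBlur(cv2.distanceTransform(255-m,cv2.DIST_L2,5)-cv2.distanceTransform(m,cv2.DIST_L2,5),(3,3),0)
    f=lambda th: np.mean([cv2.getRectSubPix(dt,(1,1),tuple(map(float,u)))[0,0] for u in line(th)])
    ts=np.arange(th0-.25,th0+.25,.005); v=[f(t) for t in ts]; return round(ts[int(np.argmin(v))],3),round(min(v),2)
E
python3 - <<'E'
from h import *
set_gripper(26); p=st()["tool_pos"]; env.move_l([p[0],p[1],300],rate=120)
print("after release",check(.314,("scene",)))
for n in ("scene","top"): im,c=shot(n,n+"c.png"); print(n,pegfit(n,im,c,.65))
env.reach(tw([60,-30,330]),QT); im,c=shot("wrist","wc.png"); print("wrist",pegfit("wrist",im,c,.65)); print(st()["time_s"])
E
```

```text
after release [2.0, 17.7, 1.5]
scene (np.float64(0.675), np.float32(-1.66))
top (np.float64(0.635), np.float32(-1.45))
wrist (np.float64(0.655), np.float32(-5.41))
72.4583
```

Run:
```python
from h import *
set_gripper(30); P=lambda th: arc(110,th,x=122); a=.655; e=.314
go(P(a),zs=300); env.move_l(P(a),rate=100,f_stop=8); set_gripper(4); s=st(); print(s["width"],s["grip_force"],s["tool_pos"],P(a))
n=8
for t in np.linspace(a,e,n)[1:]: env.move_l(P(t),rate=30)
s=st(); print(s["force"],s["width"],s["tool_pos"],P(e))
set_gripper(30); env.move_l(P(e)+[0,0,200],rate=150)
for n in ("scene","top"): im,c=shot(n,n+"d.png"); print(n,pegfit(n,im,c,.32),check(.314,(n,)))
env.reach(tw([60,-30,330]),QT); im,c=shot("wrist","wd.png"); print("wrist",pegfit("wrist",im,c,.32)); print(st()["time_s"])
im=cv2.imread("pics/scened.png"); cv2.imwrite("pics/pt.png",cv2.resize(im[200:320,280:400],(600,600),interpolation=2))
```

```text
9.224009274748012 29.99911218881607 [674.73279488 -27.2237746  160.19873375] [674.60157914 -27.03618437 160.00751677]
[ 3.35080839 -3.65209012 -2.22002043] 9.527803172810124 [674.52706187  -9.47980774 126.3360523 ] [674.45953846  -9.65040749 126.97520721]
scene (np.float64(0.285), np.float32(-1.32)) [1.8, 18.0, 38.2]
top (np.float64(0.565), np.float32(28.82)) [62.5, 61.0, 64.4]
wrist (np.float64(0.3), np.float32(-4.77))
80.075
```

View pics/pt.png

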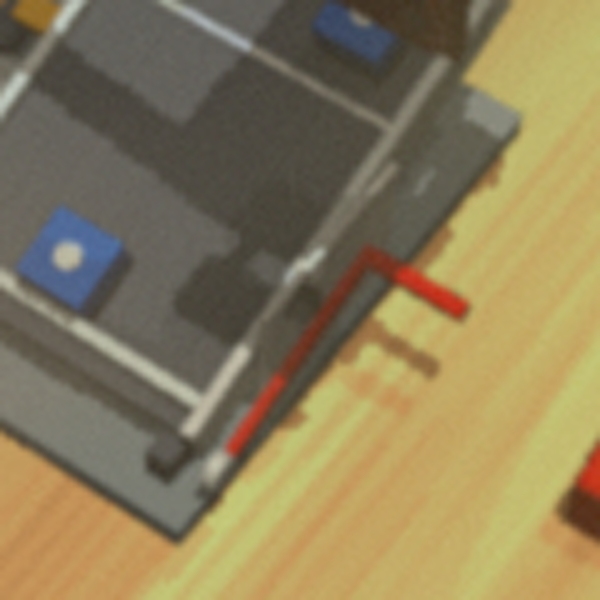

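The pointer lies nearly parallel to the ramp rail, and the wrist fit gives 0.30. I'll check the peg height with a light touch from above.

Run:
```python
from h import *
print(env.tips_ahead); set_gripper(0)
p=arc(110,.314,x=124,dz=85); env.reach(p+[0,0,30],QT); env.move_l(p+[0,0,6],rate=50); env.hold(.3); f0=st()["force"]
low=arc(110,.295,x=124,dz=85); low[1]=p[1]
r=env.move_l(low,rate=5,f_stop=0.8); s=st(); z=s["tool_pos"][2]; print(r,s["force"]-f0,z,"theta",np.arcsin((z-85-32)/110))
env.move_l(p+[0,0,100],rate=150); env.reach(tw([60,-30,330]),QT); im,c=shot("wrist","we.png"); print(pegfit("wrist",im,c,.32),st()["time_s"])
```

```text
80.0
False [-0.2046375  -0.77673547  0.7349223 ] 149.02622711022806 theta 0.29542610216716736
(np.float64(0.3), np.float32(-3.37)) 85.4417
```

The touch shows the pointer at about 0.297, so I'll nudge it up to 0.314.

Run:
```python
from h import *
P=lambda th: arc(110,th,x=122); a=.298
set_gripper(30); go(P(a),zs=250); env.move_l(P(a),rate=80); print(st()["tool_pos"]); set_gripper(4); env.move_l(P(.315),rate=8); env.hold(.3); s=st(); print(s["tool_pos"],P(.314),s["force"])
set_gripper(30); env.move_l(P(.314)+[0,0,150],rate=150)
set_gripper(0); p=arc(110,.314,x=124,dz=85); env.move_l(p+[0,0,8],rate=60); env.hold(.3); f0=st()["force"]
low=arc(110,.302,x=124,dz=85); low[1]=p[1]
r=env.move_l(low,rate=5,f_stop=0.6); s=st(); z=s["tool_pos"][2]; print(r,s["force"]-f0,z,"theta",np.arcsin((z-117)/110))
env.move_l(p+[0,0,100],rate=150); env.reach(tw([60,-30,330]),QT); im,c=shot("wrist","wf.png"); print(pegfit("wrist",im,c,.32),st()["time_s"])
```

```text
[674.78428004  -9.14091714 125.89552321]
[674.47231878  -9.86818469 126.96221435] [674.45953846  -9.65040749 126.97520721] [ 3.14141059 -4.12960748 -4.89190615]
False [ 0.12596978 -0.65520698 -0.45372377] 149.7337731901336 theta 0.30215655784826423
(np.float64(0.325), np.float32(-3.75)) 97.5333
```

Touch and fit disagree by about 0.02. A more exact way is to raise the pointer a little, then press the peg down with closed fingertips to the exact target height.

Run:
```python
from h import *
P=lambda th: arc(110,th,x=122)
set_gripper(30); go(P(.308),zs=250); env.move_l(P(.308),rate=80); set_gripper(4); env.move_l(P(.37),rate=15)
set_gripper(30); env.move_l(P(.36)+[0,0,60],rate=150)
set_gripper(0); T=lambda th: arc(110,th,x=124,dz=85)
env.move_l(T(.42),rate=80); env.hold(.3); f0=st()["force"]; tz=117+110*np.sin(.314)
for t in (.40,.39,.38,.37,.36,.35,.34,.33,.32,.314):
    env.move_l(T(t),rate=10); s=st(); print(t,round(np.arcsin((s["tool_pos"][2]-117)/110),4),(s["force"]-f0).round(2))
env.hold(.3); s=st(); print(np.arcsin((s["tool_pos"][2]-117)/110),tz)
env.move_l(T(.314)+[0,0,100],rate=150); env.reach(tw([60,-30,330]),QT); im,c=shot("wrist","wg.png"); print(pegfit("wrist",im,c,.32),st()["time_s"])
```

```text
0.4 0.3994 [-0.77 -0.96  0.58]
0.39 0.389 [-0.51 -0.89  0.82]
0.38 0.3791 [1.1  0.04 0.51]
0.37 0.3691 [-0.12 -0.55  0.64]
0.36 0.3597 [-1.09 -0.78 -0.34]
0.35 0.3502 [ 0.51 -0.77  1.01]
0.34 0.3395 [-0.08 -0.76  0.91]
0.33 0.3294 [0.23 0.52 1.  ]
0.32 0.3194 [-0.43  0.76  0.65]
0.314 0.3136 [-0.68  0.87  1.36]
0.3136856932046441 150.97520721088253
(np.float64(0.325), np.float32(-3.42)) 108.3083
```

The peg was pushed down to 0.3137. Now lowering the ramp.

Run:
```python
from h import *
off=np.load("off.npy"); set_gripper(26); H=lambda th: arc(282,th)+[0,off[1],0]
go(H(.314),zs=300); env.move_l(H(.314),rate=80,f_stop=15); set_gripper(4); s=st(); print(s["width"],s["tool_pos"],H(.314))
for t in (.26,.2,.14,.08,.03,0): env.move_l(H(t),rate=25)
r=env.move_l(H(-.006),rate=8,f_stop=20); s=st(); print(r,s["force"],s["tool_pos"])
set_gripper(26); env.move_l(H(0)+[0,0,150],rate=200); 
env.reach(tw([-60,-20,320]),QT); im,c=shot("wrist","x1.png")
for x,a in findpads(62,(im,c)): print(x,a, "pred z ok")
im2,c2=shot("top","top2.png"); print("top pads",[(x,round(a,2)) for x,a in findpads(62,(im2,c2))]); print(pegfit("w",im,c,.32),st()["time_s"])
for nm,lo,hi in (("green",(50,120,40),(75,255,255)),("red",(0,170,60),(8,255,255))):
    print(nm,[b for b in blobs(im2,lo,hi,24,c2,800)])
```

```text
11.087299001555035 [551.26575005 152.34552094 180.37325753] [551.12713311 152.026984   180.10007667]
True [-1.01725511  0.60094035  7.65830026] [551.16950037 165.66716442  93.11258364]
[591.9  74.9] 1.5725416560468908 pred z ok
[547.8 -77.8] 1.579522973054868 pred z ok
[501.5  74.1] 1.579522973054868 pred z ok
top pads []
(np.float64(0.205), np.float32(4.67)) 118.6417
green [([573.9, 366.0], [125.1, 125.2], 89.4, [175.0, 235.0])]
red [([397.4, 330.4], [123.3, 125.3], 0.9, [184.0, 300.0]), ([796.0, 27.8], [65.0, 121.4], 4.6, [303.0, 158.0])]
```

View pics/x1.png

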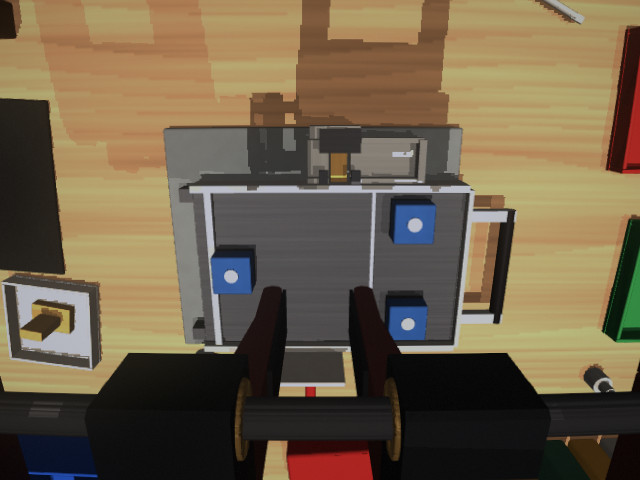

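Ramp is flat. The slipped pad is at (231,275), and the held pads are at (415,222) and (408,322). Sorting them now.

Run:
```python
from h import *
def pick(p,th,z,opn=46):
    set_gripper(opn); env.reach([*p,230],q(th)); env.move_l([*p,z],rate=150,f_stop=12); set_gripper(25); w=st()["width"]; env.move_l([*p,240],rate=150); print("pick",round(w,1),round(st()["width"],1),st()["grip_force"])
def put(p,z):
    env.reach([*p,240],q()); print("at",st()["width"]); env.move_l([*p,z+6],rate=150); r=env.move_l([*p,z-4],rate=20,f_stop=3); print("put",r,st()["tool_pos"][2],st()["width"]); set_gripper(48); env.move_l([*p,240],rate=200)
pick((547.8,-77.8),1.579,127); put((397.4,330.4),93)
env.reach(tw([-60,-20,320]),QT); P=findpads(62,shot("wrist")); print(P)
P=[x for x in P if abs(x[0][1]-75)<60]
for (p,th),x in zip(P,(603,545)):
    pick(p,th,123.5); put((x,366),89.5)
print(st()["time_s"])
env.reach([470,300,330],q()); im,c=shot("wrist","y1.png"); print(findpads(28,(im,c)))
```

```text
pick 33.8 33.5 29.998468458652496
at 33.50519415905122
put True 93.58137958051266 33.67083120719729
[(array([501.5,  74.2]), np.float64(1.5777776438028739))]
pick 33.6 33.9 29.999855160713196
at 33.56852999455924
put True 90.46359879907794 34.06864972533303
134.6083
[(array([611.8,  53.9]), np.float64(1.5847589608108512)), (array([397.9, 331. ]), np.float64(1.5725416560468908))]
```

View pics/y1.png

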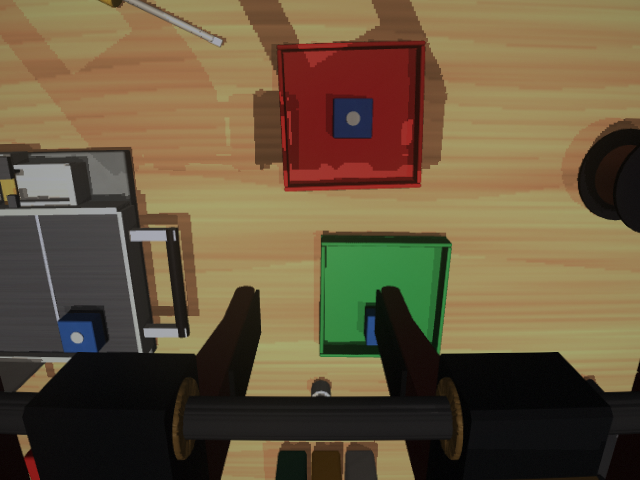

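One green pad and the red pad are placed. The other pad, at (80,335), is still on the ramp because a finger hid it. Moving it.

Run:
```python
from h import *
set_gripper(46); p=(591.9,74.9); env.reach([*p,230],q(1.573)); env.move_l([*p,123.5],rate=150,f_stop=12); set_gripper(25); env.move_l([*p,240],rate=150); print(st()["width"])
g=(545,366); env.reach([*g,240],q()); print(st()["width"]); env.move_l([*g,95.5],rate=150); print(env.move_l([*g,85.5],rate=20,f_stop=3),st()["tool_pos"][2],st()["width"]); set_gripper(48); env.move_l([*g,260],rate=200)
env.reach([350,420,350],q()); a,_=shot("scene"); b,c=shot("top","tf.png"); print(st()["time_s"])
cv2.imwrite("pics/fin.png",np.hstack([cv2.resize(a[70:400,120:470],(400,377)),cv2.resize(b[90:350,140:500],(400,289))[:289].copy() if 0 else cv2.resize(b[90:350,140:500],(400,377))]))
```

```text
33.88792070737149
33.93356524399182
True 90.54740949878689 33.54444727158461
143.9167
```

View pics/fin.png

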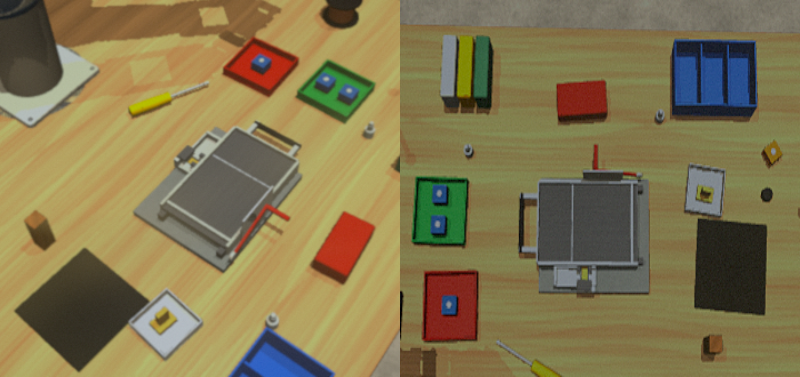

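Everything is in place: one pad in red, two in green, the shim in the dish, the block standing, and the ramp flat. I'll check the pointer once more from the earlier viewpoint and hand in.

Run:
```python
from h import *
set_gripper(88) if 0 else None
env.reach(tw([60,-30,330]),QT); im,c=shot("wrist"); v=pegfit("w",im,c,.32); print(v, pegfit("s",*shot("scene"),.32))
if abs(v[0]-.32)<.02: print(workorder.sign_off())
```

```text
(np.float64(0.32), np.float32(-4.77)) (np.float64(0.31), np.float32(-1.39))
the job is handed in; nothing more can be done
None
```

The job is done and handed in: the middle pad slipped at about 0.314 rad and is in the red tray, the two that held are in green, the shim is in the dish, the block is standing on the bench, and the ramp is flat with the pointer left at about 0.31 to 0.32.

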